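# Draw screws into a tin: trip the sprung pad, then hold the dispenser's gate at the mark

## Task

Pick up the blue tin, set it upright in the middle of the screw dispenser's orange sprung pad and press the pad fully down with it for a moment, then let the pad rise and release the tin so that it stands there by itself. Then take the red gate grip and pull it out against its spring until its red pointer is level with the yellow marker, and finish while holding it there: do not let go. Do not open the gate unless the tin is on the pad, and leave the paint can, the jar and the screwdriver where they are.

Things in the scene. Friction and masses are not known exactly. Their poses are not given: they have to be found in the camera images.
- dispenser: Fixed screw dispenser: steel base plate (x -170 to 120, y -105 to 125 mm), green housing with front face at x=0, 95 mm high, on it a grey hopper, 175 mm high, from x=8 mm back. Steel chute over the pad side reaches x=-25 mm, 115 to 150 mm above the bench. Origin at bench height; x points to its back (gate is pulled along -x), y to the pad side, z up.
- pad_top (a point): Centre of the top of the orange round pad, 84 mm across, at x = -85, y = +70, z = 37 mm of the dispenser's frame; it moves down with the pad and its axes are parallel to the dispenser's. A black collar 94 mm across, 18 mm above the bench, surrounds its foot.
- pad (a joint): How far the pad is pressed, in m: 0 up, 0.012 fully down at its stop. Spring: about 4 N to start, 13 N fully down; it rises by itself and an empty tin does not move it.
- tin_mid (a point): Blue open-topped straight round tin, 60 mm across, 80 mm high, wall 3 mm, about 100 to 200 g, standing upright on the bench. This point is on its axis, 40 mm above its underside; z is its axis.
- gate_grip (a point): Middle of the red upright gate grip: 20 mm along the pull, 26 mm across, spanning 58 to 118 mm above the bench; this point is 95 mm above the bench. Shut, it is at x=-75, y=-45 mm of the dispenser's frame; axes parallel to it. A steel rod 45 mm above the bench leads back into the housing. The grip moves only straight along the dispenser's x.
- gate (a joint): How far the gate is pulled out, in m: 0 shut (the start), 0.09 its end stop. A spring draws it shut with about 2 N at 0 and 7 N at 0.07.
- gate_pointer (a point): Tip of the red pointer, a thin bar under the grip that sticks out 40 mm to the dispenser's -y side, 33 mm above the bench. It is at the same x of the dispenser's frame as gate_grip and moves with it.
- marker: Yellow marker, 10 mm along the pull, 22 mm across, 26 mm high, fixed on the aluminium rail on the dispenser's -y side (y=-97 mm), 40 to 70 mm in front of the shut pointer. Origin: centre of its underside, 10 mm above the bench; axes parallel to the dispenser's. The gate is at the mark when the pointer is at x=0 of this frame.
- paint_can: Bystander: green closed paint can, 66 mm across, 100 mm high; origin at the centre of its underside.
- jar: Bystander: amber jar with brass lid, 64 mm across, 90 mm high; origin at the centre of its underside.
- screwdriver: Bystander: screwdriver lying on the bench; origin at bench height under its middle.

How it is judged:
By the outcome, as a careful person would: the job done as asked, in the order asked, and still so for the second after the job is handed in, while the arm keeps its last pose, push and grip.
It also fails if it takes over 58 s, if anything falls off the work surface, if the arm or the gripper's body presses on something with over 40 N, if the wrist force passes 120 N, or if a joint passes its speed limit or range.

## Robot

A 6-joint arm with a two-finger parallel gripper is mounted at the origin on the work surface. World frame = base frame: x ahead of the robot, y to its left, z up, the work surface at z = 0. Lengths are in mm, angles in rad, forces in N, time in s.
With the tool pointing down it reaches from about 325 to 850 mm from the base axis. Payload 15.5 kg.
Tool frame: the origin (TCP) lies between the finger pads; the fingertips stand 25 mm ahead of it and the grasp point (between the pads) lies 6 mm ahead of it; z points along the fingers, y is the line along which they close (so a half turn about z gives the same grasp; the last joint's range is limited). The gripper opens to 91 mm and grips with 3 to 60 N. Pads are 32 mm wide; open, the fingers measure 118 mm over their backs; the gripper's body (76 mm by 178 mm) begins 60 mm behind the grasp point.
Start: joints at [-1.389, 0.494, 1.345, -0, 1.302, -0.096], TCP at [170.8, -601.21, 238.915] pointing down, gripper open.
Joint ranges: [-2.91, 2.91], [-0.82, 2.16], [0.22, 2.67], [-1.22, 4.37], [0.12, 2.79], [-3.08, 3.08]. Speed limits (rad/s): [1.89, 1.89, 2.57, 3.01, 3.01, 3.01].

## Interface

Orientations are given as a unit quaternion [w, x, y, z].
In Python, from cell import env gives the robot as it stands. The module is installed in compiled form; this text tells all that it offers.
- The arm moves only by the tool arm_command, never from a script. Its argument "motion" is one flat list of numbers, 5 for each row, row after row: the shift along the tool's x, y, z in units of 30 mm (1.0 is 30 mm), then the turn about the tool's z in units of 10 degrees (1.0 is 10 degrees), then the finger opening in mm, from 0 to 91.2. In form: [x, y, z, twist, gripper, x, y, z, twist, gripper, ...]. A call has 1 to 12 rows; each row is the pose to reach, as a shift and turn from the pose commanded when the call began, along the tool's axes at that moment; what a row does not reach only later rows make up. A row lasts 1/8 s, in which the tool goes at most 62.5 mm and 10.7 degrees, less where a joint would pass 70% of its speed; a pose out of reach is approached as far as the arm can. A call with a gripper value outside its range is refused whole. The fingers move at their own pace and stop on an object; the grip force is fixed at half the most. Time passes only in rows, so rows that repeat a pose let the fingers close. It gives the time, the measured TCP pose, the force, the opening and the grip force at its end, in the units of the state.
- env.get_state(): the state, without advancing time (a new reading comes with each control period).
- env.grab_frame(name): name is "scene" or "top" or "wrist"; returns the picture (480x640x3 uint8, red, green, blue); there is no depth.
- env.camera_info(name): a dict with "camera_matrix" (3x3 intrinsics, pixels), "k1" (the pictures are not rectified: a ray, as slopes to the right and down, at radius r is drawn at 1 + k1 r^2 times it, then the intrinsics apply), "R" (3x3) and "t" (3): a world point X has camera coordinates R X + t; the wrist camera has in their place "hand_eye" (4x4, takes a point from camera to tool coordinates, whose origin is the TCP and whose axes are the flange's). Camera axes: x right, y down, z forward; pixel columns grow to the right and rows downward; lengths in mm; the calibration is good to about 2 mm. A picture is of the moment at which its call begins: read the wrist's pose just before it. camera_info takes no time and is no camera call.
- env.sign_off(): hands the job in; it is judged then, once.
The state is a dict: "time": time; "joint_pos": joint angles; "joint_vel": joint speeds; "joint_efforts": joint torques, N m; "ee_pos": TCP position; "ee_rot": TCP orientation; "wrist_force": force on the tool from outside, world axes, zero at the start; "wrist_torque": the same for the moment, N m; "gripper_width": opening from 0.0 (shut) to 1.0 (fully open); "grip_force": force on a finger pad.
Only numpy, scipy, OpenCV 4.12 (cv2) and the standard library are available. Lean on these libraries where they do the work, as an engineer would, in place of code of your own. Each camera call takes 0.05 s, during which the arm holds its last target. There are 200 camera calls.

## Working session

There is one attempt and no reset: what is moved stays moved. The work goes in short steps, Python scripts to look and compute and a tool call to move; the robot and the scene stay as the last step left them, time stands still between calls to the robot, and variables do not carry over. Pictures are saved under pics/ and viewed, at most 11 in all, crops included, and the job is handed in when it is done.

Besides the shell and the picture viewer there is one more tool, called after "Call:" by a JSON object that holds its "op" and its "data". arm_command: Moves the arm, as the interface text tells. Its arguments: {"type":"object","properties":{"motion":{"type":"array"}},"required":["motion"]}

```bash
mkdir -p pics
cat > h.py <<'E'
import numpy as np, cv2
from cell import env
from scipy.spatial.transform import Rotation as Rn
def Rt(s): w,x,y,z=s["ee_rot"]; return Rn.from_quat([x,y,z,w]).as_matrix()
def cam(name,s=None):
    i=env.camera_info(name); K=np.array(i["camera_matrix"]);k1=i["k1"]
    if name=="wrist":
        H=np.array(i["hand_eye"]); Rc=Rt(s)@H[:3,:3]; c=Rt(s)@H[:3,3]+np.array(s["ee_pos"])
    else:
        Rc=np.array(i["R"]).T; c=-Rc@np.array(i["t"])
    return K,k1,Rc,c
def ray(C,u,v):
    K,k1,Rc,c=C
    d=np.array([(u-K[0,2])/K[0,0],(v-K[1,2])/K[1,1]]); p=d.copy()
    for _ in range(20): p=d/(1+k1*(p@p))
    return c,Rc@np.array([p[0],p[1],1])
def onz(C,u,v,z):
    c,d=ray(C,u,v); return c+d*(z-c[2])/d[2]
def proj(C,X):
    K,k1,Rc,c=C; q=Rc.T@(np.array(X)-c); p=q[:2]/q[2]; p=p*(1+k1*(p@p)); return K[0,0]*p[0]+K[0,2],K[1,1]*p[1]+K[1,2]
E
python3 - <<'E'
from h import *
s=env.get_state(); print(s)
for n in("scene","top"):
    im=env.grab_frame(n); cv2.imwrite(f"pics/{n}0.png",im[:,:,::-1]); print(n,cam(n)[3],cam(n)[2][:,2])
E
```

```text
{'time': 0.0, 'joint_pos': array([-1.38948777e+00,  4.94206538e-01,  1.34617724e+00, -9.81718219e-06,
        1.30250055e+00, -9.54362871e-02]), 'joint_vel': array([-0.00064925,  0.00101805,  0.00049326,  0.00103604, -0.00067551,
        0.00049408]), 'joint_efforts': array([ 1.26487688e-03, -8.78812265e+01, -3.81846285e+01,  7.08039477e-02,
        5.33335295e-02, -1.10598189e-04]), 'ee_pos': array([ 170.73632681, -600.83583108,  238.30810904]), 'ee_rot': array([-6.45038135e-04,  9.90441415e-01,  1.37932541e-01, -3.24489825e-05]), 'wrist_force': array([-0.10978292,  0.37629631,  0.01361895]), 'wrist_torque': array([-0.04279451,  0.02790343, -0.01855596]), 'grip_force': 0.0, 'gripper_width': 0.9980689263902967}
scene [1269.80257667   35.57945054  713.90841932] [-0.74205943 -0.05673304 -0.66792901]
top [ 422.17574302    3.91833511 1081.94389516] [ 0.10830226 -0.00247577 -0.99411493]
```

View pics/scene0.png

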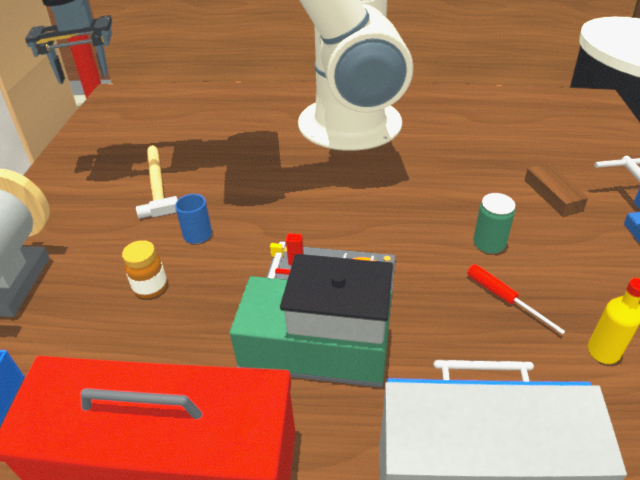

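View pics/top0.png

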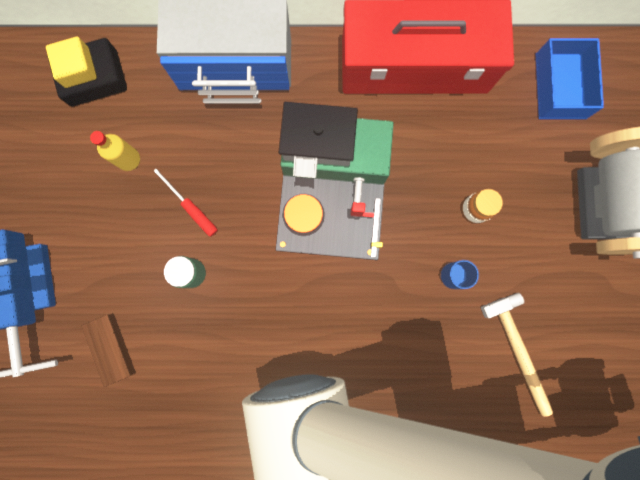

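The scene picture shows the blue tin at (194,219) and the dispenser at about (320,300). In the top picture the tin is at (461,275), the pad at (303,214), the red grip at (358,209) and the marker at (377,244). The dispenser's -x axis points towards the robot.

```bash
cat > m.py <<'E'
from h import *
im=cv2.imread("pics/top0.png"); hsv=cv2.cvtColor(im,cv2.COLOR_BGR2HSV); C=cam("top")
def mk(lo,hi,box):
    m=cv2.inRange(hsv,np.array(lo),np.array(hi)); z=np.zeros_like(m); x0,y0,x1,y1=box; z[y0:y1,x0:x1]=m[y0:y1,x0:x1]; return z
def big(m,hull=True):
    c=max(cv2.findContours(m,cv2.RETR_EXTERNAL,cv2.CHAIN_APPROX_NONE)[0],key=cv2.contourArea); return cv2.convexHull(c) if hull else c
def ctr(name,m,z):
    c=big(m); M=cv2.moments(c); u,v=M["m10"]/M["m00"],M["m01"]/M["m00"]
    P=np.array([onz(C,*p[0],z) for p in c.astype(float)])[:,:2].astype(np.float32)
    r=cv2.minEnclosingCircle(P); rc=cv2.minAreaRect(P)
    print(name,np.round([u,v],1),"cen",np.round(onz(C,u,v,z),1),"circ",np.round(r[0],1),round(r[1],1),"rect",np.round(rc[0],1),np.round(rc[1],1),round(rc[2],1)); return onz(C,u,v,z)
ctr("pad",mk([8,150,120],[22,255,255],(275,185,335,242)),37)
ctr("grip",mk([0,150,90],[6,255,255],(345,195,366,225)),118)
ctr("marker",mk([22,120,120],[35,255,255],(371,236,390,250)),36)
ctr("tin@80",mk([100,100,30],[125,255,255],(435,255,490,295)),80)
ctr("housing",mk([60,80,30],[85,255,255],(270,110,400,190)),95)
ctr("jar",mk([10,100,120],[30,255,255],(460,185,510,225)),90)
cv2.imwrite("pics/crop.png",cv2.resize(im[100:300,260:520],None,fx=3,fy=3,interpolation=cv2.INTER_CUBIC))
E
python3 m.py
```

```text
pad [314.9 227.1] cen [562.4  11.7  37. ] circ [563.9  11.5] 11.7 rect [562.9  10.7] [ 2.6 23.3] 40.8
grip [358.2 209.1] cen [588.2 -76.6 118. ] circ [587.8 -77.4] 17.2 rect [588.5 -76. ] [28.3 24.6] 89.9
marker [371.3 243.7] cen [ 526.1 -111.2   36. ] circ [ 525.3 -111.6] 2.5 rect [ 525.8 -110.7] [1.9 4.9] 62.9
tin@80 [460.  274.6] cen [ 456.9 -289.4   80. ] circ [ 458.2 -288.5] 37.5 rect [ 457.3 -288.5] [73.2 55.9] 89.9
housing [362.  149.1] cen [719.9 -87.8  95. ] circ [727.9 -73.5] 92.1 rect [728.4 -73.9] [148.1 117. ] 84.3
jar [484.5 204.5] cen [ 602.5 -342.5   90. ] circ [ 602.6 -342.7] 66.9 rect [ 602.6 -342.7] [105.3  82.5] 89.9
```

View pics/crop.png

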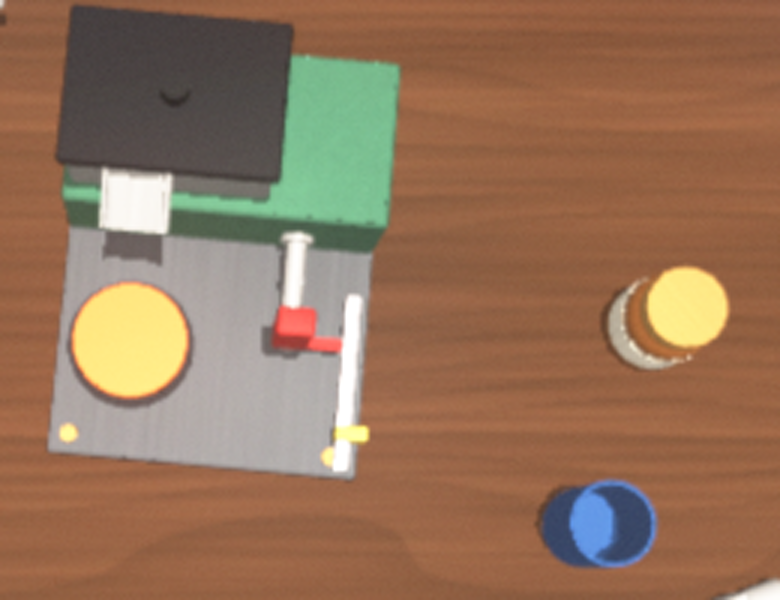

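The crop (3x) shows the pad at (130,341), the grip top at (297,323) and the marker at (352,433). The plate's front edge runs from (48,452) to (354,478) and the tin rim is centred at (614,523).

```bash
cat > n.py <<'E'
from h import *
C=cam("top")
f=lambda x,y,z: onz(C,260+x/3,100+y/3,z)[:2]
pad=f(130,341,37);grip=f(297,323,118);mar=f(352,433,36);tin=f(614,523,80);a=f(48,452,8);b=f(354,478,8)
print("pad",pad,"grip",grip,"mar",mar,"tin",tin,"w",np.linalg.norm(a-b))
e=(a-b)/np.linalg.norm(a-b); yaw=np.arctan2(-e[0],e[1]); print("yaw front edge",np.degrees(yaw))
h1,h2=f(292,30,175),f(72,7,175); e2=h2-h1; print("hopper",np.degrees(np.arctan2(-e2[0],e2[1])))
e3=pad-grip; print("pad-grip",e3, np.linalg.norm(e3),"expect",np.hypot(10,115)); 
print(np.degrees(np.arctan2(e3[1],e3[0])-np.arctan2(115,-10)))
ex=np.array([np.cos(yaw),np.sin(yaw)]);ey=np.array([-ex[1],ex[0]])
O1=pad-(-85*ex+70*ey);O2=grip-(-75*ex-45*ey);print(O1,O2)
for n,p in(("mar",mar),("tin",tin)): d=p-(O1+O2)/2; print(n,d@ex,d@ey)
s=env.get_state();R=Rt(s);print(R)
for n,p in(("tin",tin),("pad",pad),("grip",grip)): print(n,R.T@(np.r_[p,0]-np.array(s["ee_pos"]))/30)
E
python3 n.py
```

```text
pad [592.25121132  37.08237116] grip [591.21009528 -78.17289687] mar [ 524.58917131 -124.26212968] tin [ 457.50075266 -299.12493902] w 228.41493039096687
yaw front edge -4.955501761157008
hopper -6.232147694917784
pad-grip [  1.04111604 115.25526803] 115.25997020779964 expect 115.43396380615195
-5.48728698774774
[670.88674649 -39.99844753] [669.81694316 -39.81975532]
mar -137.9312393148444 -96.62899971203197
tin -189.66388261249926 -276.6334208389919
[[ 9.61941994e-01  2.73253685e-01 -1.53909477e-04]
 [ 2.73253699e-01 -9.61941473e-01  1.00945606e-03]
 [ 1.27785680e-04 -1.01309451e-03 -9.99999479e-01]]
tin [11.94276403 -7.05775262  7.95603362]
pad [ 19.32583123 -16.61077581   7.96665519]
grip [ 18.24265051 -12.92463136   7.96278236]
```

The positions agree: pad to grip measures 115.3 mm against 115.4 expected, the yaw is about -5.4°, and the marker is at x=-138 mm of the dispenser's frame, so the pull is about 63 mm. I'll move above the tin and turn the fingers along the dispenser's y.

Call:
{"op": "arm_command", "data": {"motion": [11.9, -7.1, 0.5, 2.15, 91, 11.9, -7.1, 0.5, 2.15, 91, 11.9, -7.1, 0.5, 2.15, 91, 11.9, -7.1, 0.5, 2.15, 91, 11.9, -7.1, 0.5, 2.15, 91, 11.9, -7.1, 0.5, 2.15, 91, 11.9, -7.1, 0.5, 2.15, 91, 11.9, -7.1, 0.5, 2.15, 91, 11.9, -7.1, 0.5, 2.15, 91, 11.9, -7.1, 0.5, 2.15, 91, 11.9, -7.1, 0.5, 2.15, 91, 11.9, -7.1, 0.5, 2.15, 91]}}

```text
time: 1.6
ee_pos: [455.7, -299.2, 223.9]
ee_rot: [-0.0, 0.999, -0.05, -0.0]
wrist_force: [-0.4, -0.2, 0.2]
gripper_width: 0.997
grip_force: 0.0
```

Run:
```python
from h import *
s=env.get_state(); im=env.grab_frame("wrist")[:,:,::-1].copy(); cv2.imwrite("pics/w1.png",im)
print(s["time"],s["ee_pos"],s["joint_pos"][5]); C=cam("wrist",s); print(C[3],Rt(s))
print(proj(C,[457.5,-299.1,80]))
m=cv2.inRange(cv2.cvtColor(im,cv2.COLOR_BGR2HSV),(100,100,20),(125,255,255))
c=cv2.convexHull(max(cv2.findContours(m,0,1)[0],key=cv2.contourArea)); print(cv2.boundingRect(c))
for z in (0,80):
    P=np.array([onz(C,*p[0],z)[:2] for p in c.astype(float)]); print(z,P.min(0),P.max(0))
```

```text
1.6 [ 455.65331613 -299.20873814  223.92444872] 0.9795876840988081
[ 522.4116775  -306.52321451  369.57068158] [[ 9.95066562e-01 -9.92095591e-02 -2.77669548e-05]
 [-9.92095590e-02 -9.95066562e-01  3.89455577e-06]
 [-2.80163454e-05 -1.12059488e-06 -1.00000000e+00]]
(np.float64(321.1774308104522), np.float64(224.89461917127704))
(279, 173, 80, 89)
0 [ 404.03743321 -331.99182101] [ 488.47456707 -257.1155669 ]
80 [ 429.66159664 -326.4786983 ] [ 495.82084471 -267.81071131]
```

View pics/w1.png

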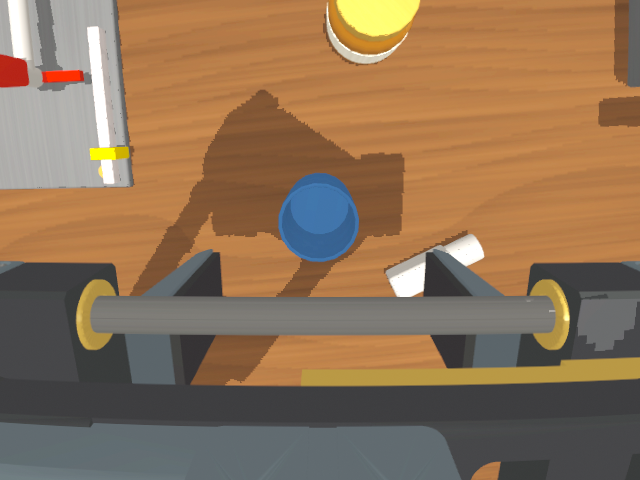

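The tin's rim spans columns 279–359 and is centred at about (318,222), so the tin is at about (459,-297.3). I'll correct the position, descend and grasp.

Call:
{"op": "arm_command", "data": {"motion": [0.11, -0.07, 1.0, 0, 91, 0.11, -0.07, 2.5, 0, 91, 0.11, -0.07, 4.0, 0, 91, 0.11, -0.07, 5.0, 0, 91, 0.11, -0.07, 5.6, 0, 91, 0.11, -0.07, 5.6, 0, 91, 0.11, -0.07, 5.6, 0, 50, 0.11, -0.07, 5.6, 0, 50, 0.11, -0.07, 5.6, 0, 50, 0.11, -0.07, 5.6, 0, 50, 0.11, -0.07, 5.6, 0, 50, 0.11, -0.07, 5.6, 0, 50]}}

```text
time: 3.15
ee_pos: [459.7, -297.1, 56.4]
ee_rot: [0.0, 0.999, -0.049, 0.0]
wrist_force: [-1.0, 0.7, 7.3]
gripper_width: 0.651
grip_force: 30.0
```

Call:
{"op": "arm_command", "data": {"motion": [0, 0, -1.0, 0, 50, 0, 0, -3.0, 0, 50, 0, 0, -5.0, 0, 50, 0, 0, -5.0, 0, 50, 0.5, -1.5, -5.0, 0, 50, 1.0, -3.5, -5.0, 0, 50, 1.5, -5.5, -5.0, 0, 50, 2.1, -7.5, -5.0, 0, 50, 2.8, -9.5, -5.0, 0, 50, 3.3, -11.0, -5.0, 0, 50, 3.3, -11.5, -5.0, 0, 50, 3.3, -11.5, -5.0, 0, 50]}}

```text
time: 4.65
ee_pos: [591.2, 37.2, 205.0]
ee_rot: [0.0, 0.999, -0.048, -0.001]
wrist_force: [-0.6, -0.2, -0.9]
gripper_width: 0.649
grip_force: 30.0
```

Run:
```python
from h import *
a=[]
s=env.get_state(); C=cam("wrist",s); im=env.grab_frame("wrist")[:,:,::-1]; t=env.grab_frame("top")[:,:,::-1]
print(s["ee_pos"],s["wrist_force"],s["gripper_width"],s["grip_force"])
print("pad",proj(C,[592.5,37,37]),"tincentre top",proj(C,[s["ee_pos"][0],s["ee_pos"][1],s["ee_pos"][2]+24]))
cv2.imwrite("pics/w2.png",np.hstack([cv2.resize(im,(400,300)),cv2.resize(t[80:320,180:500],(400,300))]))
```

```text
[591.20795011  37.18833952 204.98303962] [-0.60798481 -0.18518635 -0.91862291] 0.6488453192085417 29.999634409323335
pad (np.float64(321.6605656883035), np.float64(218.51190891667827)) tincentre top (np.float64(320.5387554924758), np.float64(340.9666208022244))
```

View pics/w2.png

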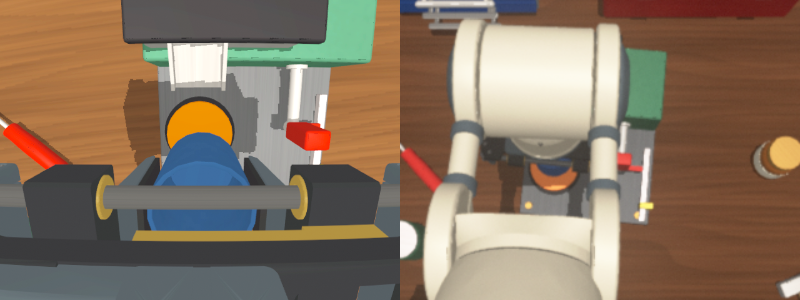

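The wrist view shows the held tin above the pad. The pad's arc is centred near column 200 of the half-size picture (320 at full size, against 321.7 predicted). I'll fit a circle to the visible arc.

Run:
```python
from h import *
from scipy.optimize import least_squares
s=env.get_state(); C=cam("wrist",s); im=env.grab_frame("wrist")[:,:,::-1].copy(); cv2.imwrite("pics/w2f.png",im)
hsv=cv2.cvtColor(im,cv2.COLOR_BGR2HSV); m=cv2.inRange(hsv,(10,180,120),(24,255,255)); m[300:]=0
c=max(cv2.findContours(m,0,1)[0],key=cv2.contourArea)
c=cv2.convexHull(c)[:,0].astype(float); c=c[c[:,1]<np.median(c[:,1])+5]; c=c[c[:,1]<212]
P=np.array([onz(C,*p,37)[:2] for p in c])
r=least_squares(lambda q:np.hypot(*(P-q[:2]).T)-q[2],[592,37,42],loss="soft_l1"); print(len(P),r.x,np.abs(r.fun).max())
r=least_squares(lambda q:np.hypot(*(P-q[:2]).T)-42,[592,37]); print(r.x)
# tin left/right edges: mask lowest
b=cv2.inRange(hsv,(100,100,20),(125,255,255)); b[:200]=0; b[300:]=0
cc=max(cv2.findContours(b,0,1)[0],key=cv2.contourArea); print("tin bbox",cv2.boundingRect(cc))
for z in(37,):print(Rt(s))
```

```text
18 [596.60512681  38.78522172  40.9690357 ] 0.33426970726839045
[595.37797108  38.96098277]
tin bbox (246, 212, 154, 85)
[[ 9.95111795e-01 -9.87484223e-02 -1.12437158e-03]
 [-9.87488196e-02 -9.95112345e-01 -3.03399260e-04]
 [-1.08891584e-03  4.12946548e-04 -9.99999322e-01]]
```

Call:
{"op": "arm_command", "data": {"motion": [0.1, -0.05, 0.5, 0, 50, 0.1, -0.05, 1.0, 0, 50, 0.1, -0.05, 1.7, 0, 50, 0.1, -0.05, 2.3, 0, 50, 0.1, -0.05, 2.8, 0, 50, 0.1, -0.05, 3.0, 0, 50, 0.1, -0.05, 3.0, 0, 50, 0.1, -0.05, 3.0, 0, 50]}}

```text
time: 5.8
ee_pos: [595.5, 37.8, 116.5]
ee_rot: [-0.0, 0.999, -0.049, 0.001]
wrist_force: [0.3, 0.5, -1.0]
gripper_width: 0.653
grip_force: 30.0
```

Run:
```python
from h import *
s=env.get_state(); C=cam("wrist",s); im=env.grab_frame("wrist")[:,:,::-1].copy(); cv2.imwrite("pics/w3.png",im)
print(s["ee_pos"],s["wrist_force"])
hsv=cv2.cvtColor(im,cv2.COLOR_BGR2HSV)
b=cv2.inRange(hsv,(100,100,20),(125,255,255)); b[300:]=0
cc=max(cv2.findContours(b,0,1)[0],key=cv2.contourArea)[:,0]; x,y,w,h=cv2.boundingRect(cc); print("tin bbox",x,y,w,h)
top=cc[cc[:,1]<=y+1].mean(0); zb=s["ee_pos"][2]-56
q=onz(C,*top,zb); print("tin front edge in tool frame",Rt(s).T@(q-s["ee_pos"]),top)
o=cv2.inRange(hsv,(10,180,120),(24,255,255)); o[300:]=0
cc=max(cv2.findContours(o,0,1)[0],key=cv2.contourArea)[:,0]; x,y,w,h=cv2.boundingRect(cc); top=cc[cc[:,1]<=y+1].mean(0)
q=onz(C,*top,37); print("pad far edge tool",Rt(s).T@(q-s["ee_pos"]),(x,y,w,h))
for u in (x,x+w): print((Rt(s).T@(onz(C,u,cc[cc[:,0].argmin() if u==x else cc[:,0].argmax()][1],37)-s["ee_pos"]))[:2])
```

```text
[595.45120574  37.77202947 116.47637141] [ 0.27529325  0.46365919 -0.97321232]
tin bbox 245 212 155 85
tin front edge in tool frame [28.011567    1.18353802 56.02822758] [323.5        212.70833333]
pad far edge tool [41.73063128 -0.71464208 79.51854549] (249, 180, 142, 92)
[  5.62653644 -41.93220109]
[-2.2540298  40.69442256]
```

View pics/w3.png

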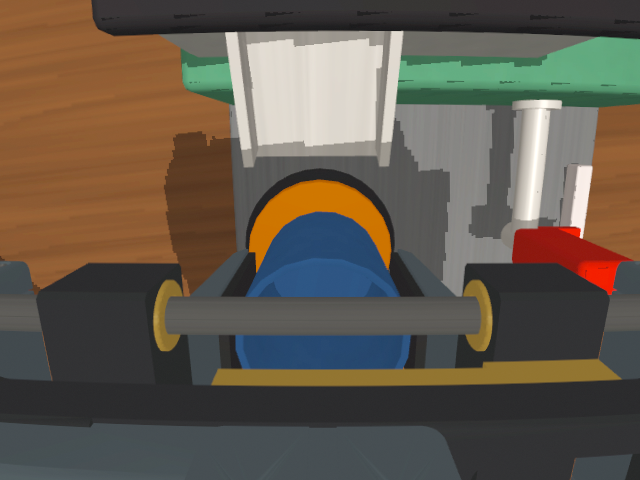

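The picture shows the tin over the orange pad, centred sideways to within 1 mm and clear of the chute. I'll shift 1.5 mm forward and lower it to the pad.

Call:
{"op": "arm_command", "data": {"motion": [0.05, -0.02, 0.3, 0, 50, 0.05, -0.02, 0.6, 0, 50, 0.05, -0.02, 0.7, 0, 50, 0.05, -0.02, 0.8, 0, 50, 0.05, -0.02, 0.9, 0, 50, 0.05, -0.02, 1.0, 0, 50, 0.05, -0.02, 1.05, 0, 50, 0.05, -0.02, 1.1, 0, 50, 0.05, -0.02, 1.1, 0, 50, 0.05, -0.02, 1.1, 0, 50]}}

```text
time: 7.1
ee_pos: [596.5, 38.3, 83.3]
ee_rot: [0.0, 0.999, -0.049, 0.0]
wrist_force: [-4.1, 0.1, 8.4]
gripper_width: 0.654
grip_force: 30.0
```

Call:
{"op": "arm_command", "data": {"motion": [0, 0, 0.05, 0, 50, 0, 0, 0.05, 0, 50, 0, 0, 0.1, 0, 50, 0, 0, 0.1, 0, 50]}}

```text
time: 7.6
ee_pos: [596.7, 38.3, 81.2]
ee_rot: [0.0, 0.999, -0.049, 0.0]
wrist_force: [-8.9, -0.4, 23.7]
gripper_width: 0.655
grip_force: 30.0
```

The force has jumped well past 13 N, so the pad is on its stop. I'll hold it briefly with a touch more push.

Call:
{"op": "arm_command", "data": {"motion": [0, 0, 0.04, 0, 50, 0, 0, 0.04, 0, 50, 0, 0, 0.04, 0, 50, 0, 0, 0.04, 0, 50]}}

```text
time: 8.1
ee_pos: [597.1, 38.2, 80.6]
ee_rot: [0.0, 0.999, -0.049, 0.001]
wrist_force: [-9.4, -0.8, 33.9]
gripper_width: 0.652
grip_force: 30.0
```

Call:
{"op": "arm_command", "data": {"motion": [0, 0, -0.05, 0, 50, 0, 0, -0.15, 0, 50, 0, 0, -0.25, 0, 50, 0, 0, -0.35, 0, 50, 0, 0, -0.42, 0, 50, 0, 0, -0.46, 0, 50, 0, 0, -0.48, 0, 50, 0, 0, -0.48, 0, 50]}}

```text
time: 9.1
ee_pos: [596.5, 38.2, 93.0]
ee_rot: [0.0, 0.999, -0.049, -0.0]
wrist_force: [0.9, 0.3, 1.8]
gripper_width: 0.649
grip_force: 30.0
```

Call:
{"op": "arm_command", "data": {"motion": [0, 0, 0, 0, 70, 0, 0, 0, 0, 91, 0, 0, 0, 0, 91, 0, 0, 0, 0, 91, 0, 0, -0.3, 0, 91, 0, 0, -0.8, 0, 91, 0, 0, -1.6, 0, 91, 0, 0, -2.5, 0, 91, 0, 0, -3.0, 0, 91, 0, 0, -3.0, 0, 91]}}

```text
time: 10.35
ee_pos: [597.2, 38.3, 184.4]
ee_rot: [-0.0, 0.999, -0.049, 0.001]
wrist_force: [0.7, -0.0, 1.1]
gripper_width: 0.998
grip_force: 0.0
```

Run:
```python
from h import *
s=env.get_state(); C=cam("wrist",s); im=env.grab_frame("wrist")[:,:,::-1].copy(); t=env.grab_frame("top")[:,:,::-1]
print(s["ee_pos"],s["wrist_force"],Rt(s)[:,0])
cv2.imwrite("pics/w4f.png",im); cv2.imwrite("pics/w4.png",np.hstack([cv2.resize(im,(400,300)),cv2.resize(t[80:320,180:500],(400,300))]))
```

```text
[597.18995242  38.25726594 184.39711779] [ 0.68932388 -0.04714034  1.14494598] [ 0.99515475 -0.09829277  0.00235762]
```

View pics/w4.png

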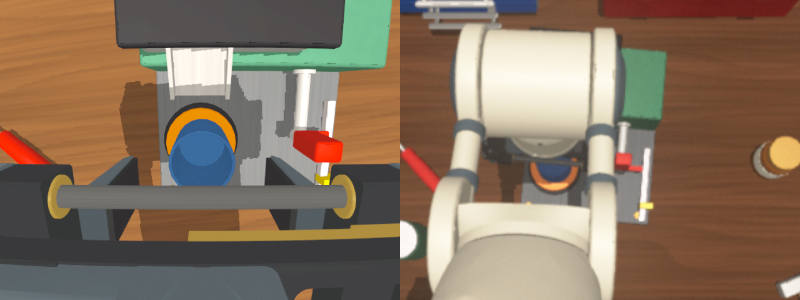

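The tin stands alone upright on the pad, with its rim near (200,165) in the left panel, and the gate is still shut. Next I'll move to the grip.

Call:
{"op": "arm_command", "data": {"motion": [0.1, 1.0, 0, 0, 91, 0.2, 2.5, 0, 0, 91, 0.22, 3.86, 0, 0, 91, 0.22, 3.86, 0, 0, 91, 0.22, 3.86, 0, 0, 91, 0.22, 3.86, 0, 0, 91]}}

```text
time: 11.2
ee_pos: [591.7, -76.6, 182.7]
ee_rot: [-0.0, 0.999, -0.049, -0.0]
wrist_force: [1.1, -0.2, -0.4]
gripper_width: 0.998
grip_force: 0.0
```

Run:
```python
from h import *
s=env.get_state(); C=cam("wrist",s); im=env.grab_frame("wrist")[:,:,::-1].copy()
print(s["ee_pos"]); cv2.imwrite("pics/w5.png",im)
hsv=cv2.cvtColor(im,cv2.COLOR_BGR2HSV); b=cv2.inRange(hsv,(0,150,60),(5,255,255))|cv2.inRange(hsv,(175,150,60),(180,255,255))
n,l,st,ce=cv2.connectedComponentsWithStats(b)
for k in range(1,n):
    if st[k,4]>150: print(st[k],ce[k])
print("pred top face corners",[np.round(proj(C,np.array([592.5,-77.5,118])+Rt(s)@np.array([a,c,0]))) for a in(-10,10) for c in(-13,13)])
print("tin pred",proj(C,[595,38.3,117]))
```

```text
[591.66944705 -76.62267521 182.73588973]
[ 298  216   77   55 2804] [326.2853067  240.95791726]
pred top face corners [array([299., 276.]), array([346., 276.]), array([299., 241.]), array([347., 241.])]
tin pred (np.float64(117.98567885698), np.float64(272.2650850549876))
```

View pics/w5.png

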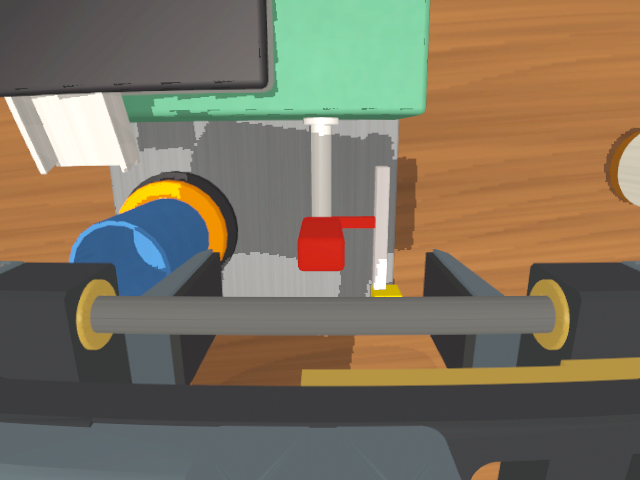

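The grip's top face spans (298–344, 235–270), so it is about 3.5 mm further forward than predicted. I'll correct for that, descend and grip.

Call:
{"op": "arm_command", "data": {"motion": [0.14, 0, 0.5, 0, 91, 0.14, 0, 1.2, 0, 91, 0.14, 0, 2.0, 0, 91, 0.14, 0, 2.5, 0, 91, 0.14, 0, 2.72, 0, 91, 0.14, 0, 2.72, 0, 91, 0.14, 0, 2.72, 0, 60, 0.14, 0, 2.72, 0, 40, 0.14, 0, 2.72, 0, 15, 0.14, 0, 2.72, 0, 15, 0.14, 0, 2.72, 0, 15, 0.14, 0, 2.72, 0, 15]}}

```text
time: 12.75
ee_pos: [596.0, -78.0, 101.5]
ee_rot: [-0.0, 0.999, -0.049, 0.0]
wrist_force: [-0.6, 0.2, 0.7]
gripper_width: 0.371
grip_force: 0.0
```

```bash
cat > g.py <<'E'
from h import *
import sys
s=env.get_state(); C=cam("wrist",s); im=env.grab_frame("wrist")[:,:,::-1].copy()
print(s["time"],s["ee_pos"],s["wrist_force"],s["gripper_width"],s["grip_force"]); cv2.imwrite(sys.argv[1],im)
T=lambda u,v,z:(Rt(s).T@(onz(C,u,v,z)-s["ee_pos"]))
hsv=cv2.cvtColor(im,cv2.COLOR_BGR2HSV); b=cv2.inRange(hsv,(0,150,60),(5,255,255))|cv2.inRange(hsv,(175,150,60),(180,255,255))
y=cv2.inRange(hsv,(26,150,100),(34,255,255))
for nm,m in(("red",b),("yel",y)):
    n,l,st,ce=cv2.connectedComponentsWithStats(m)
    for k in range(1,n):
        if st[k,4]>80: print(nm,st[k],ce[k],"z33",T(*ce[k],33)[:2],"z36",T(*ce[k],36)[:2])
E
python3 g.py pics/w6.png
```

```text
12.75 [595.98757701 -78.04586452 101.54168492] [-0.57181729  0.24989991  0.74014084] 0.37118779665583224 0.0
red [ 285  253   77   44 2534] [322.4605367  276.07103394] z33 [-10.64316612   0.6489673 ] z36 [-9.55358437  0.64905676]
red [ 281  335   72   21 1396] [317.04727794 345.20200573] z33 [-53.94105498  -2.55376978] z36 [-52.24503817  -2.50882243]
yel [  51  209   85   41 1195] [ 95.43263598 223.3790795 ] z33 [  19.81859596 -125.6446578 ] z36 [  20.48152687 -123.87568575]
```

View pics/w6.png

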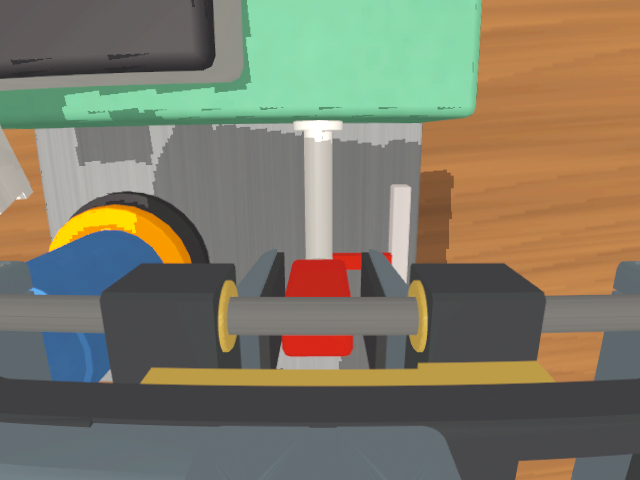

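The fingers are on both sides of the grip. The pointer shows at (333–391, 253–268), and the marker should come into that view during the pull. I'll finish closing and start pulling.

Call:
{"op": "arm_command", "data": {"motion": [0, 0, 0, 0, 15, 0, 0, 0, 0, 15, 0, 0, 0, 0, 15, 0, 0, 0, 0, 15, 0, 0, 0, 0, 15]}}

```text
time: 13.42
ee_pos: [596.1, -76.3, 101.5]
ee_rot: [-0.001, 0.999, -0.049, 0.0]
wrist_force: [2.8, 16.5, 1.0]
gripper_width: 0.283
grip_force: 30.0
```

Call:
{"op": "arm_command", "data": {"motion": [-0.2, 0, 0, 0, 15, -0.4, 0, 0, 0, 15, -0.6, 0, 0, 0, 15, -0.8, 0, 0, 0, 15, -1.0, 0, 0, 0, 15, -1.2, 0, 0, 0, 15, -1.4, 0, 0, 0, 15, -1.6, 0, 0, 0, 15, -1.8, 0, 0, 0, 15, -1.9, 0, 0, 0, 15, -1.9, 0, 0, 0, 15, -1.9, 0, 0, 0, 15]}}

```text
time: 14.92
ee_pos: [540.0, -71.1, 101.5]
ee_rot: [-0.001, 0.999, -0.049, 0.001]
wrist_force: [7.7, 16.9, -4.0]
gripper_width: 0.28
grip_force: 30.0
```

```bash
python3 g.py pics/w7.png
python3 - <<'E'
from h import *
t=env.grab_frame("top")[:,:,::-1]; c=env.grab_frame("scene")[:,:,::-1]; cv2.imwrite("pics/t7.png",t);cv2.imwrite("pics/s7.png",c)
w=cv2.imread("pics/w7.png")
cv2.imwrite("pics/v7.png",np.hstack([w[150:400,240:480],cv2.resize(t[170:270,280:400],(300,250)),cv2.resize(c[220:300,200:280],(250,250))]))
E
```

```text
14.925 [540.00075461 -71.05653223 101.50685712] [ 7.70514107 16.85852912 -3.9793356 ] 0.28023793649568546 29.998456835746765
red [ 289  253   67   44 2323] [323.68402927 277.47826087] z33 [-11.46385333   1.33725841] z36 [-10.36299126   1.32771218]
red [374 253  21  17 259] [385.89189189 259.6988417 ] z33 [-0.99896515 35.96654081] z36 [-0.04464704 35.47206706]
red [ 287  335   72   22 1433] [322.09979065 345.2491277 ] z33 [-53.91707504   0.42963765] z36 [-52.22172375   0.43280119]
yel [  57  102  103   46 1629] [116.11847759 118.39594843] z33 [  76.08110741 -107.4444454 ] z36 [  75.95604282 -105.93067848]
yel [106 231  32  22 395] [123.34936709 244.52151899] z33 [   7.59753653 -111.06468072] z36 [   8.43147443 -109.50021821]
yel [396 254  36   9 211] [414.86729858 259.        ] z33 [-0.61362934 52.16883602] z36 [ 0.33529276 51.44747514]
yel [ 72 279  17  16 193] [ 79.79792746 287.07253886] z33 [ -18.2049347  -140.76088246] z36 [ -17.00967461 -138.78057232]
```

View pics/v7.png

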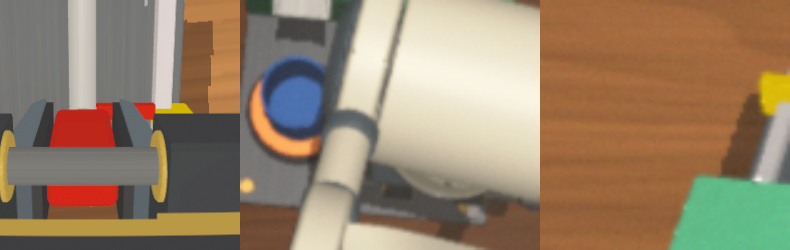

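The gate has followed by about 56 mm with the tin still on the pad. The marker, at (396–432, 254–263) of the full picture, is now nearly level with the pointer at (374–395, 253–270). I'll measure the edges closely in this and earlier wrist frames.

Run:
```python
from h import *
e=[np.cos(np.radians(-5.5)),np.sin(np.radians(-5.5)),0]
i=env.camera_info("wrist");H=np.array(i["hand_eye"])
def C(pos,R): return np.array(i["camera_matrix"]),i["k1"],R@H[:3,:3],R@H[:3,3]+np.array(pos)
R=Rt(env.get_state())
R1=np.array([[.99506656,-.09920956,0],[-.09920956,-.99506656,0],[0,0,-1.]])
for n,pos,Rm,pb,mb in(("w1",[455.65,-299.21,223.92],R1,(40,60,86,92),(85,140,135,165)),("w5",[591.67,-76.62,182.74],R1,(350,205,380,235),(372,280,402,297)),("w7",[540.0,-71.06,101.51],R,(374,245,396,275),(396,245,440,270))):
    im=cv2.imread(f"pics/{n}.png"); hsv=cv2.cvtColor(im,cv2.COLOR_BGR2HSV); c=C(pos,Rm)
    b=cv2.inRange(hsv,(0,150,60),(5,255,255))|cv2.inRange(hsv,(175,150,60),(180,255,255)); y=cv2.inRange(hsv,(24,150,60),(34,255,255))
    for nm,m,bx,z in(("ptr",b,pb,33),("mark",y,mb,36)):
        q=np.argwhere(m[bx[1]:bx[3],bx[0]:bx[2]])+[bx[1],bx[0]]; cols=range(q[:,1].min()+3,q[:,1].max()-2,4)
        E=[(x,q[q[:,1]==x,0].min(),q[q[:,1]==x,0].max()+1) for x in cols if (q[:,1]==x).any()]
        bk=[np.dot(onz(c,x,t-0.0,z),e) for x,t,_ in E]; fr=[np.dot(onz(c,x,t2,z),e) for x,_,t2 in E]
        print(n,nm,"back",np.round(np.median(bk),1),"front(vis)",np.round(np.median(fr),1),E[0],E[-1], "V", [int(v) for v in hsv[E[len(E)//2][1]-1:E[len(E)//2][2]+1,E[len(E)//2][0],2]])
```

```text
w1 ptr back 603.2 front(vis) 594.5 (45, np.int64(72), np.int64(83)) (77, np.int64(70), np.int64(81)) V [222, 255, 255, 255, 255, 255, 255, 255, 255, 255, 255, 201, 140]
w1 mark back 540.5 front(vis) 531.0 (93, np.int64(148), np.int64(160)) (125, np.int64(147), np.int64(158)) V [213, 255, 255, 255, 255, 255, 255, 255, 255, 255, 255, 255, 255]
w5 ptr back 603.5 front(vis) 594.3 (353, np.int64(216), np.int64(228)) (369, np.int64(216), np.int64(228)) V [118, 181, 190, 208, 210, 209, 210, 210, 210, 210, 210, 209, 210, 153]
w5 mark back 547.6 front(vis) 539.7 (375, np.int64(290), np.int64(297)) (395, np.int64(285), np.int64(297)) V [151, 204, 204, 205, 205, 206, 206, 205, 206, 206, 206, 221, 255, 101]
w7 ptr back 547.2 front(vis) 538.7 (377, np.int64(253), np.int64(259)) (389, np.int64(253), np.int64(270)) V [139, 187, 189, 195, 214, 215, 215, 215, 215, 215, 215, 215, 215, 215, 215, 215, 214, 195, 115]
w7 mark back 545.5 front(vis) 541.7 (399, np.int64(259), np.int64(264)) (427, np.int64(256), np.int64(264)) V [122, 192, 209, 210, 210, 209, 210, 210, 211, 210, 209, 147, 65]
```

Allowing for the marker's visible back face, the pointer is about 7–9 mm short of the marker. The first wrist frame puts the total pull near 64 mm. I'll pull 6 mm more, ease the sideways load and look again.

Call:
{"op": "arm_command", "data": {"motion": [-0.1, -0.03, 0, 0, 15, -0.2, -0.06, 0, 0, 15, -0.2, -0.06, 0, 0, 15, -0.2, -0.06, 0, 0, 15]}}

```text
time: 15.58
ee_pos: [534.4, -70.3, 101.5]
ee_rot: [0.0, 0.999, -0.049, 0.001]
wrist_force: [6.5, -1.4, -6.5]
gripper_width: 0.283
grip_force: 30.0
```

```bash
python3 g.py pics/w8.png|grep -v "yel \[ *[0-9]\{1,2\} "
python3 - <<'E'
from h import *
c=env.grab_frame("scene")[:,:,::-1]; cv2.imwrite("pics/s8.png",c)
w=cv2.imread("pics/w8.png"); w1=cv2.imread("pics/w1.png")
cv2.imwrite("pics/v8.png",np.hstack([cv2.resize(w[230:290,350:450],(400,240),interpolation=0),cv2.resize(c[225:285,260:350],(360,240),interpolation=2)]))
E
```

```text
15.575 [534.42256801 -70.28373665 101.51496892] [ 6.51847923 -1.38038841 -6.48341971] 0.28296349543081156 29.99880015850067
red [ 290  253   66   44 2326] [323.98237317 277.50773861] z33 [-11.48274162   1.50487832] z36 [-10.38186466   1.49298477]
red [374 253  21  17 252] [385.80555556 259.5952381 ] z33 [-0.96646391 35.93009925] z36 [-1.28175612e-02  3.54362437e+01]
red [ 287  335   72   22 1435] [322.73797909 345.17003484] z33 [-53.85144244   0.80601322] z36 [-52.15739268   0.80390396]
yel [101 223  35  21 420] [120.36190476 235.00952381] z33 [  13.15878052 -112.00509354] z36 [  13.91466979 -110.42781807]
yel [390 245  46  18 596] [414.47483221 254.80872483] z33 [ 1.78789119 51.84139402] z36 [ 2.70297586 51.12477619]
```

View pics/v8.png

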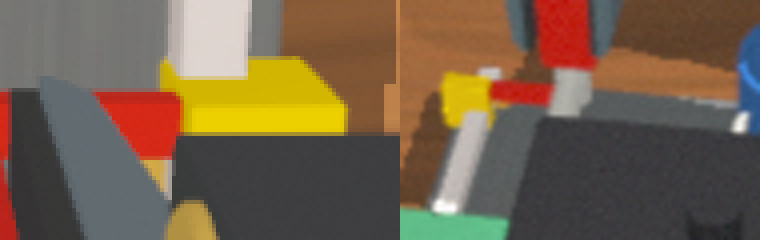

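The left panel shows the marker's dark back face and, below it, its bright top face starting at row 256.5. The red pointer's top spans rows 256–270. That puts the marker's centre at 535.4 and the pointer at 536.0–536.6 along the pull, so I'll take about 0.8 mm more and settle.

Call:
{"op": "arm_command", "data": {"motion": [-0.03, 0, 0, 0, 15, -0.03, 0, 0, 0, 15, -0.03, 0, 0, 0, 15, -0.03, 0, 0, 0, 15, -0.03, 0, 0, 0, 15, -0.03, 0, 0, 0, 15]}}

```text
time: 16.42
ee_pos: [533.6, -70.2, 101.5]
ee_rot: [0.0, 0.999, -0.049, 0.001]
wrist_force: [6.0, -1.5, -7.3]
gripper_width: 0.283
grip_force: 30.0
```

```bash
python3 g.py pics/w9.png|grep -E "^[0-9]|\[37|\[39|\[ 39"
python3 - <<'E'
from h import *
s=env.get_state();C=cam("wrist",s);im=cv2.imread("pics/w9.png")
for c in(384,389,405,415,425): print(c,[tuple(int(k) for k in im[r,c,1:]) for r in range(243,272)])
# tin check in wrist: blue blob
T=lambda u,v,z:(Rt(s).T@(onz(C,u,v,z)-s["ee_pos"]))[0]
for r in range(253,259): print(r,"mark centre",T(415,r,36)-5)
print("ptr",[(r,round(T(387,r,34),1)) for r in (255,256,269,270,271)])
E
```

```text
16.425 [533.56314109 -70.22320407 101.51790776] [ 6.01913738 -1.53715273 -7.33079252] 0.28313756245681987 29.99883681535721
red [374 253  21  17 252] [385.81746032 259.56349206] z33 [-0.94889632 35.93652284] z36 [4.48034786e-03 3.54425896e+01]
yel [391 243  45  20 673] [414.27637444 253.89895988] z33 [ 2.31517767 51.7015446 ] z36 [ 3.22285759 50.98690247]
384 [(116, 118), (115, 117), (116, 118), (115, 117), (115, 117), (116, 116), (115, 116), (115, 116), (115, 116), (99, 138), (42, 187), (39, 189), (39, 195), (40, 214), (40, 214), (41, 214), (41, 214), (42, 215), (40, 214), (42, 215), (40, 214), (41, 214), (40, 214), (41, 214), (43, 215), (72, 178), (103, 145), (116, 116), (107, 96)]
389 [(121, 121), (124, 127), (127, 133), (132, 141), (132, 140), (132, 141), (132, 140), (132, 141), (132, 140), (111, 150), (42, 188), (39, 189), (39, 195), (42, 214), (40, 214), (41, 214), (40, 214), (41, 214), (40, 214), (40, 214), (41, 214), (39, 214), (40, 214), (40, 214), (40, 214), (42, 214), (85, 213), (167, 207), (167, 207)]
405 [(212, 223), (212, 223), (213, 223), (212, 223), (213, 223), (181, 
[... 581 characters left out ...]
, (62, 63), (63, 62)]
425 [(136, 170), (180, 209), (181, 209), (181, 210), (181, 210), (181, 210), (182, 210), (182, 210), (182, 210), (182, 210), (182, 210), (183, 211), (205, 233), (207, 236), (208, 237), (208, 237), (208, 237), (208, 237), (208, 237), (205, 233), (142, 163), (62, 62), (62, 62), (62, 62), (63, 63), (63, 63), (62, 63), (62, 62), (62, 62)]
253 mark centre -1.2605837638611392
254 mark centre -1.832195501564866
255 mark centre -2.4045421884711677
256 mark centre -2.9776267263720646
257 mark centre -3.5514520288878537
258 mark centre -4.126021021557688
ptr [(255, np.float64(2.0)), (256, np.float64(1.4)), (269, np.float64(-6.1)), (270, np.float64(-6.7)), (271, np.float64(-7.3))]
```

The pointer's centre is at -2.35 mm and the marker's at -2.4 mm in the tool frame, so they are level. The tin is still standing on the pad, and I'm handing in while holding the grip.

```bash
python3 -c "
from cell import env
print(env.sign_off())"
```

```text
the job is handed in; nothing more can be done
None
```

I handed the job in at about 16.5 s: the blue tin pressed the pad down to its stop and now stands upright on it by itself, and the arm is holding the gate with its pointer level with the yellow marker to within about 0.5 mm by the wrist camera.

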